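# Show a washed mincer plate to the inspection camera

### The job

The steel cup on the white block has been checked: take it away and stand it upright in a free place on the narrow raised ledge, and let go of it. Then lift the large round mincer plate out of the drying rack and hold it up in the air for the inspection camera, one face square to the lens, its middle on the lens's line of sight and 16 cm in front of the glass. Finish while still holding it there, still; leave the camera and everything else where it stands.

Things in the scene. Friction and masses are not known exactly. Their poses are not given: they have to be found in the camera images.
- cup: Plain steel tumbler, open at the top, standing upright on the white block: 85 mm high, 50 mm across the foot, widening to 58 mm at the rim, wall 3 mm, about 0.12 kg. Origin at the centre of its underside, z up to the mouth.
- block: White plastic block, fixed, 90 x 90 mm and 50 mm high, in front of the inspection camera. Origin at the centre of its underside on the table, z up.
- ledge_top (a point): Centre of the upper face of the narrow raised aluminium ledge, fixed, 90 mm above the table. Upper face 280 mm long along this point's y and 56 mm deep along its x; it is an 8 mm thick strip on two posts. z up. A small jar stands somewhere on it.
- jar: Small closed amber glass jar with a white cap standing on the ledge, 42 mm across, 70 mm high. Origin at the centre of its underside. Leave it alone.
- rack: Drying rack, fixed: grey base 200 mm (its x) by 110 mm (its y), 4 mm thick, with two steel rails along its x and upright wires up to 49 mm above the table that keep three plates on edge, in three slots 65 mm apart along its x (at x = -65, 0, +65 mm). The three plates stand one in each slot, in any order, their faces across the rack's x. Origin at the centre of its underside on the table.
- plate: The large round mincer plate: steel disc 90 mm in diameter and 10 mm thick with large round holes, 0.22 to 0.4 kg, standing on edge in one of the rack's slots with its top about 104 mm above the table. Origin at the centre of the disc (about 59 mm above the table); its x is the disc's axis, square to both faces; z is up while it stands in the rack. Both faces are alike. Holes are only marked on the surface: grip it across its two flat faces, by the upper part of the disc.
- small_plate: Small round mincer plate, steel, 62 mm in diameter and 10 mm thick with fine holes, on edge in another slot, top 74 mm above the table. Origin at its centre, x its axis. Leave it alone.
- grater: Square steel grater plate 70 x 70 mm, 8 mm thick, on edge in another slot, top 88 mm above the table. Origin at the middle of its lower edge, x square to its faces, z up. Leave it alone.
- lens (a point): Centre of the front glass of the inspection camera, about 0.21 to 0.24 m above the table. This point's x is the line of sight, pointing out of the lens and away from the camera, 0.1 to 0.4 rad below the horizontal; y is level, z across it upwards. Round black lens barrel 42 mm across and 34 mm long, behind it a grey housing 56 mm wide and high and 90 mm long, between two bracket cheeks on a post with a square dark foot. The head would turn if pushed: do not touch it.
- bowl: Open steel bowl 110 mm across, 50 mm high, on the table. Origin at the centre of its underside. Leave it alone.
- soap: Green bottle 58 mm across, 160 mm high, on the table. Origin at the centre of its underside. Leave it alone.
- spoon: Steel spoon 200 mm long lying on the table, along its x. Leave it alone.
There are look-alikes about, which are no part of the job. Leave any blue look-alike of the cup alone. What is shaped like the plate but blue is not meant.

How it is judged:
On the way, in this order (a step that is already met when the one before it is completed fails the run):
1. the cup stands upright on the ledge, let go (x of cup in the frame of ledge_top between -0.02 and 0.02 m and y of cup in the frame of ledge_top between -0.13 and 0.13 m and z of cup in the frame of ledge_top between -0.004 and 0.004 m and angle between cup's own z axis and vertical below 0.08 rad and linear speed of cup below 0.02 m/s and contact force between cup and the fingers below 0.05 N), for 0.2 s.
2. the large mincer plate is lifted out of the rack in the fingers (distance of plate from where it was at the start of the episode above 0.08 m and height (world z) of plate above 0.11 m and contact force between plate and the fingers above 1 N and contact force between plate and rack below 0.05 N), for 0.2 s.
At the end, for the whole second after the job is handed in: Cup upright (0.08 rad), at rest on the ledge, within 20 mm of its middle line, let go. Large plate held still in the fingers, touching nothing else, centre 135 to 185 mm before the glass and within 20 mm of the line of sight (sideways, up-down), axis within 0.17 rad of it (all of step 1 and x of plate in the frame of lens between 0.135 and 0.185 m and y of plate in the frame of lens between -0.02 and 0.02 m and z of plate in the frame of lens between -0.02 and 0.02 m and angle between the x axis of plate and the x axis of lens, either way round below 0.17 rad and linear speed of plate below 0.03 m/s and contact force between plate and the fingers above 1 N and height (world z) of plate above 0.11 m and contact force between plate and block below 0.05 N and contact force between plate and rack below 0.05 N and contact force between plate and cup below 0.05 N); the arm keeps its last pose, push and grip.
It fails at once if one of the things to be left alone is moved by more than 30 mm (distance of any of small_plate, grater, jar, bowl, soap, spoon from where it was at the start of the episode above 0.03 m).
It fails at once if the camera head is pushed out of place (distance of lens from where it was at the start of the episode above 0.008 m).
It also fails if it takes over 54 s, if anything falls off the work surface, if the arm or the gripper's body presses on something with over 40 N, if the wrist force passes 120 N, or if a joint passes its speed limit or range.

### The arm

A 7-joint arm with a two-finger parallel gripper is mounted at the origin on the work surface. World frame = base frame: x ahead of the robot, y to its left, z up, the work surface at z = 0. Lengths are in m, angles in rad, forces in N, time in s.
With the tool pointing down it reaches from about 0.425 to 0.875 m from the base axis. Payload 4.7 kg.
Tool frame: the origin (TCP) lies midway between the tips of the shut fingers; the grasp point (between the pads) lies 19 mm behind it (ctrl.grip_point_offset is the distance from the TCP to the grasp point, in m); z points along the fingers, y is the line along which they close (so a half turn about z gives the same grasp; the last joint's range is limited). The gripper opens to 87 mm and grips with 3 to 60 N. Pads are 19 mm wide; open, the fingers measure 117 mm over their backs; the gripper's body (75 mm by 190 mm) begins 51 mm behind the grasp point.
Start: joints at [-1.248, 0.321, -0.07, 1.45, 0.023, 1.371, -0.057], TCP at [0.198, 0.619, 0.223] pointing down, gripper open.
Joint ranges: [-2.86, 2.86], [-0.3, 2.09], [-1.38, 1.24], [0.06, 2.45], [-1.56, 4.7], [0.09, 2.05], [-2.69, 2.69]. Speed limits (rad/s): [2.57, 2.57, 3.14, 3.14, 3.14, 3.14, 3.14].

### API

Orientations are given as a rotation vector (axis times angle).
In Python, from bench import ctrl gives the robot as it stands. The module is installed in compiled form; this text tells all that it offers.
- The arm moves only by the shell command python3 -m handwheel 'ROWS' [OPENING] [FORCE]. ROWS is JSON, a list of rows, each an object of numbers: "x", "y", "z": the shift along the tool's x, y, z in m; "wx", "wy", "wz": the turn, a rotation vector about the tool's x, y, z in degrees. A call has 1 to 10 rows; each row is the pose to reach, as a shift and turn from the pose commanded when the call began, along the tool's axes at that moment; what a row does not reach only later rows make up. A row lasts 1/12 s, in which the tool goes at most 41.7 mm and 7.16 degrees, less where a joint would pass 70% of its speed; a pose out of reach is approached as far as the arm can. A call with a gripper value outside its range is refused whole. OPENING is the finger opening in m, from 0 to 0.087, set as the call begins (- or left out, the last holds). The fingers move at their own pace and stop on an object; FORCE is the grip in N (left out, the last holds). Time passes only in rows, so rows that repeat a pose let the fingers close. It gives the time, the measured TCP pose, the force, the opening and the grip force at its end, in the units of the state.
- ctrl.get_state(): the state, without advancing time (a new reading comes with each control period).
- ctrl.get_image(name): name is "scene" or "top"; returns a dict with "image" (480x640x3 uint8, red, green, blue), "K" (3x3 intrinsics, pixels), "world_to_cam" (4x4, takes a point from world to camera coordinates). Camera axes: x right, y down, z forward; pixel columns grow to the right and rows downward; lengths in m; the calibration is good to about 2 mm. A picture is of the moment at which its call begins. There is no depth.
- ctrl.close_job(): hands the job in; it is judged then, once.
The state is a dict: "time": time; "joint_positions": joint angles; "qd": joint speeds; "joint_torque": joint torques, N m; "position": TCP position; "tool_rot": TCP orientation; "ft_force": force on the tool from outside, world axes, zero at the start; "torque": the same for the moment, N m; "grip_width": opening from 0.0 (shut) to 1.0 (fully open); "grip_force": force on a finger pad.
Only numpy, scipy, OpenCV 4.12 (cv2) and the standard library are available. Lean on these libraries where they do the work, as an engineer would, in place of code of your own. Each camera call takes 0.05 s, during which the arm holds its last target. There are 200 camera calls.

## Working session

There is one attempt and no reset: what is moved stays moved. The work goes in short steps, Python scripts to look and compute and a shell command to move; the robot and the scene stay as the last step left them, time stands still between calls to the robot, and variables do not carry over. Pictures are saved under pics/ and viewed, at most 10 in all, crops included, and the job is handed in when it is done.

```bash
mkdir -p pics
python3 - <<'E'
from bench import ctrl
import cv2,numpy as np
for n in("scene","top"):
    d=ctrl.get_image(n);cv2.imwrite(f"pics/{n}0.png",d["image"][:,:,::-1]);print(n,d["K"].tolist(),np.round(d["world_to_cam"],4).tolist())
print(ctrl.get_state(),ctrl.grip_point_offset)
E
```

```text
scene [[433.8676609578953, 0.0, 311.46816035751533], [0.0, 433.8676609578953, 241.2948363545489], [0.0, 0.0, 1.0]] [[-0.7481, 0.6634, 0.0185, 0.3183], [0.4348, 0.511, -0.7415, -0.0887], [-0.5013, -0.5466, -0.6707, 1.5045], [0.0, 0.0, 0.0, 1.0]]
top [[507.5616078412574, 0.0, 319.9666329986655], [0.0, 507.5616078412574, 240.30460127247727], [0.0, 0.0, 1.0]] [[0.0127, -0.9996, 0.0245, -0.0286], [-0.9939, -0.0153, -0.1089, 0.4688], [0.1092, -0.023, -0.9938, 1.2711], [0.0, 0.0, 0.0, 1.0]]
{'time': 0.1, 'joint_positions': array([-1.24788894,  0.32174659, -0.07008284,  1.45158649,  0.02259554,
        1.37082392, -0.05688656]), 'qd': array([-7.93072723e-05, -1.32478531e-03, -4.53579876e-04, -1.01548990e-03,
        4.44046606e-04, -4.30963354e-04, -1.25970200e-03]), 'joint_torque': array([-6.02929667e-04, -4.92570233e+01, -4.05895757e-01, -3.13398099e+01,
       -6.42083609e-02,  3.94163327e-02,  6.63381320e-05]), 'position': array([0.19743818, 0.6187416 , 0.22155556]), 'tool_rot': array([-4.83059247e-01, -3.10404750e+00,  2.77749583e-03]), 'ft_force': array([ 0.27790602,  0.36211075, -0.48405655]), 'torque': array([-0.00445084,  0.03661923, -0.06977176]), 'grip_force': 0.0, 'grip_width': 0.9994777234474216} 0.0187
```

View pics/scene0.png

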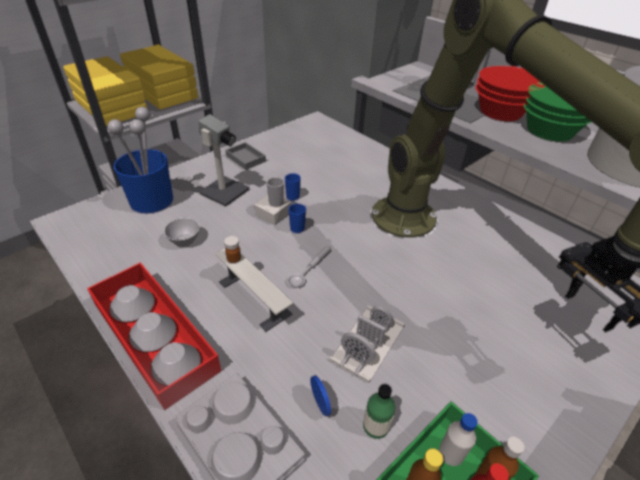

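View pics/top0.png

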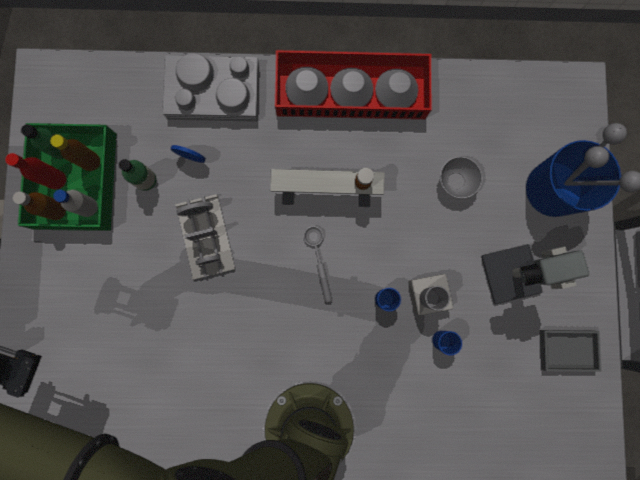

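The scene shows the steel cup on the white block at (276,192), and at (436,297) in the top view. The blue look-alikes are at scene (293,186) and (298,218). The rack is at scene (368,343), the ledge at (255,280) with the jar at (232,248), the camera at (215,135), and a blue disc at (321,396). Next is an enlarged composite to identify the plates and read exact pixels.

Run:
```python
import cv2,numpy as np
s=cv2.imread("pics/scene0.png");t=cv2.imread("pics/top0.png")
def c(im,x,y):
    o=cv2.resize(im[y:y+75,x:x+100],(400,300),interpolation=cv2.INTER_CUBIC)
    for k in range(0,100,20): cv2.putText(o,str(x+k),(k*4,8),0,.3,(0,0,255));cv2.line(o,(k*4,9),(k*4,14),(0,0,255))
    for k in range(0,75,15): cv2.putText(o,str(y+k),(0,k*4+4),0,.3,(0,0,255))
    return o
cv2.imwrite("pics/c1.png",np.vstack([np.hstack([c(s,320,303),c(t,160,190)]),np.hstack([c(s,195,110),c(t,485,235)])]))
cv2.imwrite("pics/c2.png",np.vstack([np.hstack([c(s,245,165),c(t,390,265)]),np.hstack([c(s,212,235),c(t,290,150)])]))
```

```text
(no output)
```

View pics/c1.png

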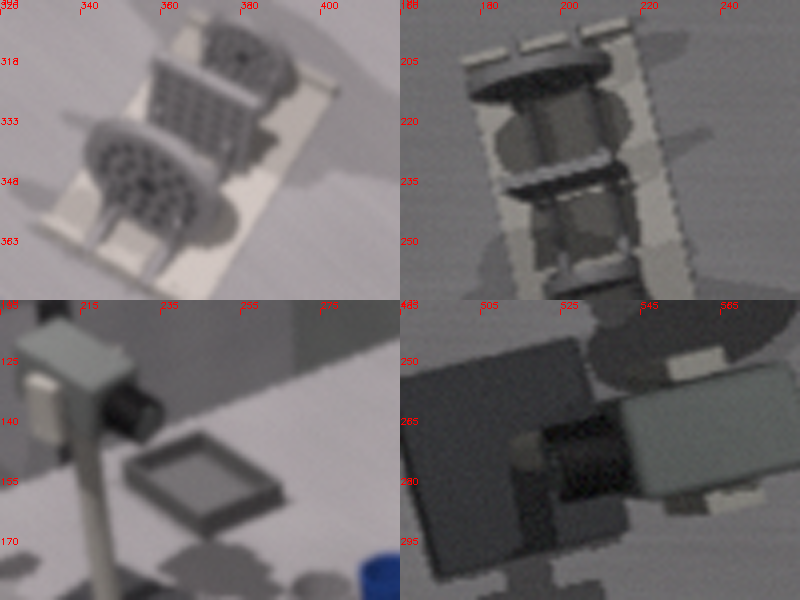

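View pics/c2.png

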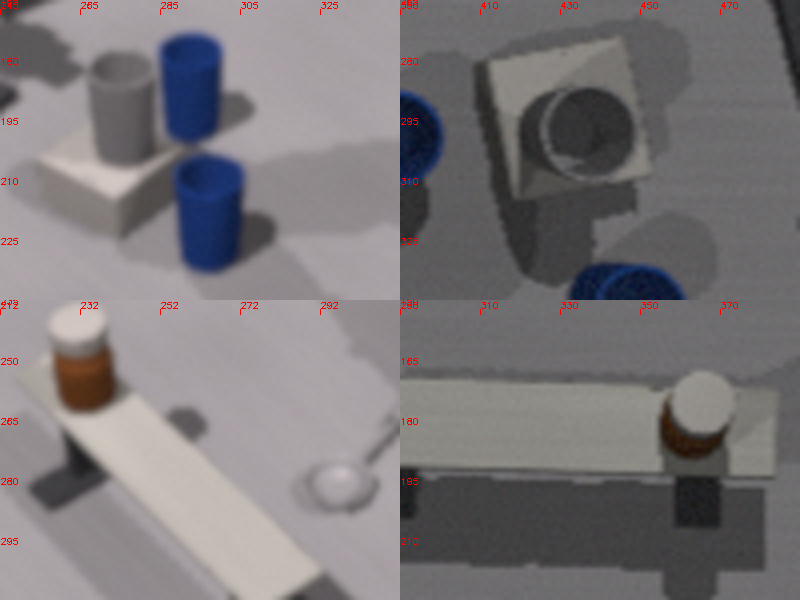

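The large round plate with big holes is at scene (357,347) and top (195,207), at the rack's end slot away from the robot. The mid slot holds the square grater at scene (372,330). The small fine-holed disc is at scene (382,318). The only other disc is blue, at (321,396), and not meant. The cup is the grey one with its rim at scene (275.5,182) and top (437.5,298). The lens front is at scene (232.5,139) and top (522,275.5). Now I fit positions.

```bash
cat > h.py <<'E'
import numpy as np
from scipy.optimize import least_squares
from scipy.spatial.transform import Rotation as R
C={"s":(np.array([[433.868,0,311.468],[0,433.868,241.295],[0,0,1]]),np.array([[-0.7481,0.6634,0.0185,0.3183],[0.4348,0.511,-0.7415,-0.0887],[-0.5013,-0.5466,-0.6707,1.5045]])),
"t":(np.array([[507.562,0,319.967],[0,507.562,240.305],[0,0,1]]),np.array([[0.0127,-0.9996,0.0245,-0.0286],[-0.9939,-0.0153,-0.1089,0.4688],[0.1092,-0.023,-0.9938,1.2711]]))}
def pr(c,p):
    K,M=C[c];q=K@(M[:,:3]@np.asarray(p)+M[:,3]);return q[:2]/q[2]
def ray(c,u,z):
    K,M=C[c];d=M[:,:3].T@np.linalg.inv(K)@[*u,1];o=-M[:,:3].T@M[:,3];return o+d*(z-o[2])/d[2]
def fit(f,obs,x0):
    r=least_squares(lambda x:np.concatenate([pr(c,f(x,l))-u for c,l,u in obs]),x0,loss="soft_l1")
    return r
E
python3 - <<'E'
from h import *
np.set_printoptions(precision=4,suppress=True)
print("cup s,t",ray("s",(275.5,181.7),.135),ray("t",(437.5,298.2),.135))
L=[ray("t",u,.09) for u in((383.8,172.5),(383.2,193.8),(271,194),(271,169.5))];print("ledge",L,np.mean(L,0)); print("jar",ray("t",(365.5,175.7),.16))
print("blue",ray("t",(388,298),.085),ray("t",(449,342),.085))
def f(x,l): return [*x[:2],0]+R.from_euler("z",x[2]).apply(l)
k=[(-.1,.055),(-.1,-.055),(.1,-.055),(.1,.055)]
tp=[(176.3,205),(217.5,196),(234,270),(195,280)]
c0=np.mean([ray("t",u,.004) for u in tp],0)
o=[("t",(*a,.004),u) for a,u in zip(k,tp)]
# scene: near corner & right corner
for y0 in np.arange(0,6.3,1.57):
    r=fit(f,o,[*c0[:2],y0])
    if r.cost<30: print("rack",r.x,r.cost,r.fun); X=r.x; 
for sx in(-.065,.065):
  p=f(X,(sx,0,.059));print("plate",sx,p,pr("s",p),pr("t",p),[pr("t",f(X,(sx,y,.059))) for y in(-.045,.045)])
def g(x,l): return x[:3]+R.from_euler("zy",[x[3],x[4]]).apply(l)
kk=[(-.034,.028,.028),(-.034,-.028,.028),(-.124,-.028,.028),(-.124,.028,.028)]
# x out of lens, y level-left
obs=[("s",(0,0,0),(232.5,139.3)),("t",(0,0,0),(522,275.5))]
st=[(227.5,123.8),(218.8,132),(199.5,122.3),(210,114.5)]; tt=[(545,285),(540,259.5),(583,250),(588,275)]
# facing +y: left(+y local) = -x world
for a,b in ((0,1),(1,0)):
  st_=[st[0],st[1],st[2],st[3]]
  obs2=obs+[("s",l,u) for l,u in zip(kk,[st[a],st[b],st[2+a],st[2+b]] if a==0 else [st[1],st[0],st[3],st[2]])]+[("t",l,u) for l,u in zip(kk,tt)]
  for y0 in (1.4,2.):
    r=fit(g,obs2,[.37,-.5,.23,y0,.25]);print("lens",r.x,r.cost,"\n",r.fun.reshape(-1,2))
E
```

```text
cup s,t [ 0.3289 -0.2885  0.135 ] [ 0.3261 -0.2943  0.135 ]
ledge [array([ 0.6332, -0.1762,  0.09  ]), array([ 0.5796, -0.1747,  0.09  ]), array([0.5742, 0.1008, 0.09  ]), array([0.6355, 0.1022, 0.09  ])] [ 0.6056 -0.037   0.09  ]
jar [ 0.6073 -0.123   0.16  ]
blue [ 0.325  -0.1868  0.085 ] [ 0.2218 -0.3336  0.085 ]Traceback (most recent call last):
  File "<stdin>", line 16, in <module>
NameError: name 'X' is not defined
```

Run:
```python
from h import *
np.set_printoptions(precision=4,suppress=True)
def f(x,l): return [*x[:2],0]+R.from_euler("z",x[2]).apply(l)
k=[(.1,.055),(.1,-.055),(-.1,-.055),(-.1,.055)]
tp=[(176.3,205),(217.5,196),(234,270),(195,280)]
c0=np.mean([ray("t",u,.004) for u in tp],0)
o=[("t",(*a,.004),u) for a,u in zip(k,tp)]
r=fit(f,o,[*c0[:2],0]);print("rack",r.x,r.cost,r.fun); X=r.x
p=f(X,(.065,0,.059));print("plate",p,pr("s",p),pr("t",p),[pr("t",f(X,(.065,y,.059))) for y in(-.045,.045)], "top", pr("t",f(X,(.065,0,.104))))
def g(x,l): return x[:3]+R.from_euler("zy",[x[3],x[4]]).apply(l)
kk=[(-.034,.028,.028),(-.034,-.028,.028),(-.124,-.028,.028),(-.124,.028,.028)]
obs=[("s",(0,0,0),(232.5,139.3)),("t",(0,0,0),(522,275.5))]
st=[(218.8,132),(227.5,123.8),(210,114.5),(199.5,122.3)]; tt=[(540,259.5),(545,285),(588,275),(583,250)]
o2=obs+[("s",l,u) for l,u in zip(kk,st)]+[("t",l,u) for l,u in zip(kk,tt)]
r=fit(g,o2,[.37,-.5,.23,1.4,.25]);print("lens",r.x,r.cost,"\n",r.fun.reshape(-1,2))
x=R.from_euler("zy",r.x[3:]).apply([1,0,0]);print(x,"target",r.x[:3]+.16*x)
T=R.from_rotvec([-.48306,-3.10405,.0028]);print("tool",T.as_matrix())
```

```text
rack [0.4745 0.2737 0.2578] 1.9163608574395326 [-0.0288  0.4007  0.2222 -0.5048  1.0215 -0.1521 -1.9922  0.2205]
plate [0.5373 0.2903 0.059 ] [357.4924 345.6943] [195.3353 209.7569] [array([213.0438, 205.5093]), array([177.5637, 214.0197])] top [191.2246 206.5977]
lens [ 0.3739 -0.4482  0.2946  1.3463 -3.1985] 35.57256608565061 
 [[ -1.5725 -16.7823]
 [ 10.6221   0.2696]
 [ -1.4046  -1.5706]
 [  2.2566   0.9508]
 [ -0.0137   2.1818]
 [ -2.0562  -0.2951]
 [ -0.6789  -0.5213]
 [  0.4701   0.2837]
 [ -1.0674   1.2204]
 [ -2.2993   0.0134]]
[-0.2223  0.9749 -0.0127] target [ 0.3384 -0.2922  0.2925]
tool [[-0.9527  0.3039 -0.0005]
 [ 0.3039  0.9527 -0.0017]
 [-0.0001 -0.0018 -1.    ]]
```

Run:
```python
from h import *
np.set_printoptions(precision=4,suppress=True)
def g(x,l): return x[:3]+R.from_euler("zy",[x[3],x[4]]).apply(l)
kk=[(-.034,.028,.028),(-.034,-.028,.028),(-.124,-.028,.028),(-.124,.028,.028)]
obs=[("s",(0,0,0),(232.5,139.3)),("t",(0,0,0),(522,275.5))]
st=[(227.5,123.8),(218.8,132),(199.5,122.3),(210,114.5)]; tt=[(545,285),(540,259.5),(583,250),(588,275)]
for o2 in (obs+[("s",l,u) for l,u in zip(kk,st)]+[("t",l,u) for l,u in zip(kk,tt)],):
  r=fit(g,o2,[.37,-.5,.23,1.4,.25]);print("lens",r.x,r.cost,"\n",r.fun.reshape(-1,2))
x=R.from_euler("zy",r.x[3:]).apply([1,0,0]);print(x,"target",r.x[:3]+.16*x)
```

```text
lens [ 0.3763 -0.4494  0.2394  1.7933 -0.0249] 8.936868766001641 
 [[-0.6026 -0.891 ]
 [-0.2225  0.1722]
 [ 2.0015  0.4228]
 [-1.6434 -1.6144]
 [-2.2116 -0.1677]
 [-0.2077  1.8287]
 [ 1.3556  0.2745]
 [-0.1337 -0.5488]
 [-1.9137  0.0868]
 [-0.2787  1.2821]]
[-0.2206  0.9753 -0.0055] target [ 0.341  -0.2933  0.2385]
```

```bash
cat > go.py <<'E'
import sys
from h import *
from bench import ctrl
# usage: go.py x y z yawdeg_of_tool_y  [pitch] ; chained targets as args separated by '/'
s=ctrl.get_state();p=s["position"];T=R.from_rotvec(s["tool_rot"]);T0=T
print("t",round(s["time"],2),"p",p.round(4),"yaw_y",np.degrees(np.arctan2(*T.as_matrix()[[1,0],1])).round(1),"w",round(s["grip_width"]*.087,4),"gf",s["grip_force"],"F",s["ft_force"].round(1),"q",s["joint_positions"].round(2))
def down(yaw):
    y=np.array([np.cos(np.radians(yaw)),np.sin(np.radians(yaw)),0]);z=np.array([0,0,-1.])
    return R.from_matrix(np.c_[np.cross(y,z),y,z])
for a in " ".join(sys.argv[1:]).split("/"):
    v=[float(i) for i in a.split()]
    if len(v)<4: continue
    G=down(v[3]); d=T.inv().apply(np.array(v[:3])-p); w=np.degrees((T.inv()*G).as_rotvec())
    print("row",(d*1000).round(1),"mm w",w.round(1)); p=np.array(v[:3]);T=G
E
python3 go.py .5 .15 .25 20 / .46 -.15 .25 -15 / .327 -.2915 .21 -30 / .327 -.2915 .084 -30
```

```text
t 0.1 p [0.1974 0.6187 0.2216] yaw_y 72.3 w 0.087 gf 0.0 F [ 0.3  0.4 -0.5] q [-1.25  0.32 -0.07  1.45  0.02  1.37 -0.06]
row [-430.7 -354.7  -27.8] mm w [-0.1  0.1 52.3]
row [-268.2 -140.2    0. ] mm w [ 0.  0. 35.]
row [-171.1  -91.8   40. ] mm w [ 0.  0. 15.]
row [  0.   0. 126.] mm w [0. 0. 0.]
```

```bash
python3 -m handwheel '[{"x":-0.3,"y":-0.24,"z":-0.03,"wz":60},{"x":-0.3,"y":-0.24,"z":-0.03,"wz":60},{"x":-0.3,"y":-0.24,"z":-0.03,"wz":60},{"x":-0.3,"y":-0.24,"z":-0.03,"wz":60},{"x":-0.3,"y":-0.24,"z":-0.03,"wz":60},{"x":-0.3,"y":-0.24,"z":-0.03,"wz":60},{"x":-0.3,"y":-0.24,"z":-0.03,"wz":60},{"x":-0.3,"y":-0.24,"z":-0.03,"wz":60},{"x":-0.3,"y":-0.24,"z":-0.03,"wz":60},{"x":-0.3,"y":-0.24,"z":-0.03,"wz":60}]' 0.087 15; python3 go.py .46 -.1 .25 -20 / .327 -.2915 .21 -30
```

```text
t 0.1 p [0.1974 0.6187 0.2216] yaw_y 72.3 w 0.087 gf 0.0 F [ 0.3  0.4 -0.5] q [-1.25  0.32 -0.07  1.45  0.02  1.37 -0.06]
row [-468.6 -605.   -27.3] mm w [-0.1  0.1 92.3]
row [-225.4  -59.5   40. ] mm w [ 0.  0. 10.]invalid input at $[0]: expected keys x, y, z, wx, wy, wz
```

```bash
python3 -m handwheel '[{"x":-0.3,"y":-0.24,"z":-0.03,"wx":0,"wy":0,"wz":60},{"x":-0.3,"y":-0.24,"z":-0.03,"wx":0,"wy":0,"wz":60},{"x":-0.3,"y":-0.24,"z":-0.03,"wx":0,"wy":0,"wz":60},{"x":-0.3,"y":-0.24,"z":-0.03,"wx":0,"wy":0,"wz":60},{"x":-0.3,"y":-0.24,"z":-0.03,"wx":0,"wy":0,"wz":60},{"x":-0.3,"y":-0.24,"z":-0.03,"wx":0,"wy":0,"wz":60},{"x":-0.3,"y":-0.24,"z":-0.03,"wx":0,"wy":0,"wz":60},{"x":-0.3,"y":-0.24,"z":-0.03,"wx":0,"wy":0,"wz":60},{"x":-0.3,"y":-0.24,"z":-0.03,"wx":0,"wy":0,"wz":60},{"x":-0.3,"y":-0.24,"z":-0.03,"wx":0,"wy":0,"wz":60}]' 0.087 15; python3 go.py .48 -.1 .25 -20 / .327 -.2915 .21 -30
```

```text
time: 0.93
position: [0.415, 0.2921, 0.2532]
tool_rot: [1.983, 2.432, 0.0]
ft_force: [0.5, -0.2, -0.1]
grip_width: 1.004
grip_force: 0.0
t 0.93 p [0.415  0.2921 0.2532] yaw_y 11.6 w 0.0874 gf 0.0 F [ 0.5 -0.2 -0.1] q [-0.93 -0.    0.26  1.76  0.    1.38 -0.47]
row [-397.2  -15.3    4.2] mm w [ 0.2  0.1 31.6]
row [-232.3  -78.3   40. ] mm w [ 0.  0. 10.]
```

```bash
python3 -m handwheel '[{"x":-0.4,"y":-0.015,"z":0,"wx":0,"wy":0,"wz":32},{"x":-0.4,"y":-0.015,"z":0,"wx":0,"wy":0,"wz":32},{"x":-0.4,"y":-0.015,"z":0,"wx":0,"wy":0,"wz":32},{"x":-0.4,"y":-0.015,"z":0,"wx":0,"wy":0,"wz":32},{"x":-0.4,"y":-0.015,"z":0,"wx":0,"wy":0,"wz":32},{"x":-0.4,"y":-0.015,"z":0,"wx":0,"wy":0,"wz":32},{"x":-0.4,"y":-0.015,"z":0,"wx":0,"wy":0,"wz":32},{"x":-0.4,"y":-0.015,"z":0,"wx":0,"wy":0,"wz":32},{"x":-0.4,"y":-0.015,"z":0,"wx":0,"wy":0,"wz":32},{"x":-0.4,"y":-0.015,"z":0,"wx":0,"wy":0,"wz":32}]'; python3 go.py .327 -.2915 .2 -30 / .327 -.2915 .086 -30
```

```text
time: 1.77
position: [0.4807, -0.0996, 0.2527]
tool_rot: [2.571, 1.802, -0.0]
ft_force: [0.4, -0.0, 0.4]
grip_width: 0.995
grip_force: 0.0
t 1.77 p [ 0.4807 -0.0996  0.2527] yaw_y -19.9 w 0.0866 gf 0.0 F [ 0.4 -0.   0.4] q [-0.57 -0.07  0.7   1.81  0.05  1.39 -0.23]
row [-232.8  -79.1   52.8] mm w [ 0.1  0.  10.1]
row [  0.   0. 114.] mm w [0. 0. 0.]
```

```bash
python3 -m handwheel '[{"x":-0.233,"y":-0.079,"z":0.053,"wx":0,"wy":0,"wz":10},{"x":-0.233,"y":-0.079,"z":0.053,"wx":0,"wy":0,"wz":10},{"x":-0.233,"y":-0.079,"z":0.053,"wx":0,"wy":0,"wz":10},{"x":-0.233,"y":-0.079,"z":0.053,"wx":0,"wy":0,"wz":10},{"x":-0.233,"y":-0.079,"z":0.053,"wx":0,"wy":0,"wz":10},{"x":-0.233,"y":-0.079,"z":0.053,"wx":0,"wy":0,"wz":10},{"x":-0.233,"y":-0.079,"z":0.053,"wx":0,"wy":0,"wz":10},{"x":-0.233,"y":-0.079,"z":0.053,"wx":0,"wy":0,"wz":10},{"x":-0.233,"y":-0.079,"z":0.053,"wx":0,"wy":0,"wz":10}]'; python3 go.py .327 -.2915 .086 -30
python3 - <<'E'
from bench import ctrl
import cv2,numpy as np
o=[]
for n,x,y in(("scene",230,120),("top",400,250)):
    im=ctrl.get_image(n)["image"][:,:,::-1]; o.append(cv2.resize(im[y:y+120,x:x+80],(400,600),interpolation=cv2.INTER_CUBIC))
cv2.imwrite("pics/a1.png",np.hstack(o))
E
```

```text
time: 2.52
position: [0.3284, -0.2868, 0.1995]
tool_rot: [-2.716, -1.578, -0.001]
ft_force: [-0.4, 0.2, 0.5]
grip_width: 0.999
grip_force: 0.0
t 2.52 p [ 0.3284 -0.2868  0.1995] yaw_y -29.7 w 0.0869 gf 0.0 F [-0.4  0.2  0.5] q [-0.34 -0.26  0.87  2.01  0.21  1.31 -0.05]
row [ -4.9   1.1 113.5] mm w [ 0.  -0.1  0.3]
```

View pics/a1.png

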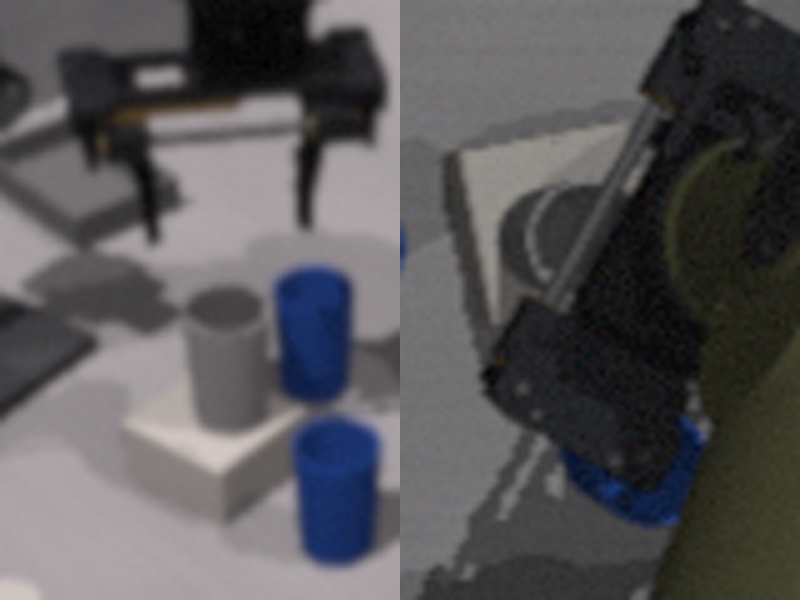

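The fingers, with tips at scene (260,168) and (291,166), straddle the cup, whose rim centre is at (275,182). I'm descending with the small correction.

```bash
python3 -m handwheel '[{"x":-0.004,"y":0.001,"z":0.03,"wx":0,"wy":0,"wz":0},{"x":-0.004,"y":0.001,"z":0.06,"wx":0,"wy":0,"wz":0},{"x":-0.004,"y":0.001,"z":0.09,"wx":0,"wy":0,"wz":0},{"x":-0.004,"y":0.001,"z":0.112,"wx":0,"wy":0,"wz":0},{"x":-0.004,"y":0.001,"z":0.112,"wx":0,"wy":0,"wz":0},{"x":-0.004,"y":0.001,"z":0.112,"wx":0,"wy":0,"wz":0}]'; python3 go.py .327 -.2915 .086 -30
```

```text
time: 3.12
position: [0.3271, -0.2903, 0.0873]
tool_rot: [-2.714, -1.58, 0.004]
ft_force: [-0.6, -0.6, -0.4]
grip_width: 1.0
grip_force: 0.0
t 3.12 p [ 0.3271 -0.2903  0.0873] yaw_y -29.6 w 0.087 gf 0.0 F [-0.6 -0.6 -0.4] q [-0.38 -0.08  1.03  2.14  0.08  1.04  0.09]
row [-1.1  0.5  1.3] mm w [-0.1  0.1  0.4]
```

Close on the cup.

```bash
python3 -m handwheel '[{"x":0,"y":0,"z":0,"wx":0,"wy":0,"wz":0},{"x":0,"y":0,"z":0,"wx":0,"wy":0,"wz":0},{"x":0,"y":0,"z":0,"wx":0,"wy":0,"wz":0},{"x":0,"y":0,"z":0,"wx":0,"wy":0,"wz":0},{"x":0,"y":0,"z":0,"wx":0,"wy":0,"wz":0},{"x":0,"y":0,"z":0,"wx":0,"wy":0,"wz":0},{"x":0,"y":0,"z":0,"wx":0,"wy":0,"wz":0},{"x":0,"y":0,"z":0,"wx":0,"wy":0,"wz":0}]' 0.03 15; python3 go.py .327 -.2915 .25 -30 / .48 -.1 .25 -10 / .605 .03 .25 5
```

```text
time: 3.78
position: [0.3277, -0.2917, 0.088]
tool_rot: [2.716, 1.577, 0.002]
ft_force: [-0.4, -0.2, 3.4]
grip_width: 0.661
grip_force: 15.0
t 3.78 p [ 0.3277 -0.2917  0.088 ] yaw_y -29.7 w 0.0575 gf 14.998096166422386 F [-0.4 -0.2  3.4] q [-0.38 -0.08  1.03  2.14  0.08  1.04  0.09]
row [-1.00e-01 -4.00e-01 -1.62e+02] mm w [ 0.1 -0.   0.3]
row [242.3  36.8   0. ] mm w [  0.   0. -20.]
row [149.7 100.5   0. ] mm w [  0.   0. -15.]
```

```bash
python3 -m handwheel '[{"x":0,"y":0,"z":-0.02,"wx":0,"wy":0,"wz":0},{"x":0,"y":0,"z":-0.05,"wx":0,"wy":0,"wz":0},{"x":0,"y":0,"z":-0.08,"wx":0,"wy":0,"wz":0},{"x":0.03,"y":0.005,"z":-0.11,"wx":0,"wy":0,"wz":-3},{"x":0.065,"y":0.01,"z":-0.115,"wx":0,"wy":0,"wz":-6},{"x":0.1,"y":0.016,"z":-0.115,"wx":0,"wy":0,"wz":-9},{"x":0.135,"y":0.022,"z":-0.115,"wx":0,"wy":0,"wz":-12},{"x":0.17,"y":0.027,"z":-0.115,"wx":0,"wy":0,"wz":-15},{"x":0.205,"y":0.032,"z":-0.115,"wx":0,"wy":0,"wz":-18},{"x":0.24,"y":0.037,"z":-0.115,"wx":0,"wy":0,"wz":-20}]'; python3 go.py .605 .03 .19 5 / .605 .03 .1295 5
```

```text
time: 4.62
position: [0.4783, -0.0995, 0.202]
tool_rot: [-2.398, -2.028, 0.001]
ft_force: [0.5, -0.7, -0.4]
grip_width: 0.664
grip_force: 15.0
t 4.62 p [ 0.4783 -0.0995  0.202 ] yaw_y -9.5 w 0.0577 gf 15.001794977018221 F [ 0.5 -0.7 -0.4] q [-0.57 -0.04  0.71  1.89  0.03  1.28 -0.03]
row [148.7 103.5  11.8] mm w [ -0.1  -0.  -14.5]
row [ 0.   0.  60.5] mm w [0. 0. 0.]
```

```bash
python3 -m handwheel '[{"x":0.03,"y":0.021,"z":0.005,"wx":0,"wy":0,"wz":-3},{"x":0.06,"y":0.042,"z":0.01,"wx":0,"wy":0,"wz":-6},{"x":0.09,"y":0.063,"z":0.012,"wx":0,"wy":0,"wz":-9},{"x":0.12,"y":0.084,"z":0.012,"wx":0,"wy":0,"wz":-12},{"x":0.149,"y":0.103,"z":0.012,"wx":0,"wy":0,"wz":-15},{"x":0.149,"y":0.103,"z":0.012,"wx":0,"wy":0,"wz":-15},{"x":0.149,"y":0.103,"z":0.012,"wx":0,"wy":0,"wz":-15}]'; python3 go.py .605 .03 .13 5
python3 - <<'E'
from bench import ctrl
from h import pr
import cv2,numpy as np
o=[]
for n,x,y in(("scene",215,175),("top",260,120)):
    im=ctrl.get_image(n)["image"][:,:,::-1]; o.append(cv2.resize(im[y:y+150,x:x+100],(400,600),interpolation=cv2.INTER_CUBIC))
cv2.imwrite("pics/a2.png",np.hstack(o))
print(pr("s",(.605,.03,.152)),pr("s",(.605,.03,.237)))
E
```

```text
time: 5.2
position: [0.6047, 0.0308, 0.1887]
tool_rot: [-2.111, -2.325, 0.005]
ft_force: [-1.2, -1.3, -0.6]
grip_width: 0.663
grip_force: 15.0
t 5.2 p [0.6047 0.0308 0.1887] yaw_y 5.5 w 0.0577 gf 15.000058146911499 F [-1.2 -1.3 -0.6] q [-0.62  0.28  0.63  1.63 -0.17  1.29  0.14]
row [-0.7  0.5 58.7] mm w [-0.2  0.1  0.5]
[266.759169   272.13660696] [264.93965036 247.19425541]
```

View pics/a2.png

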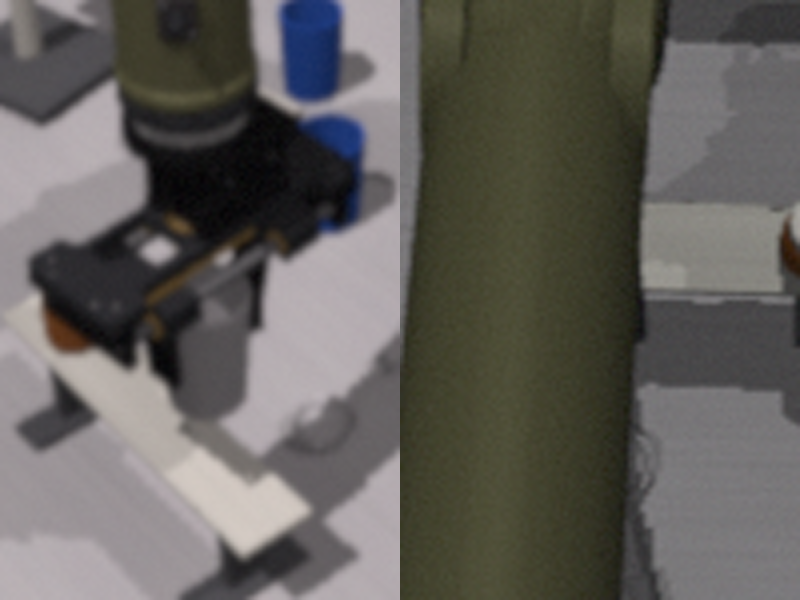

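The cup is held above the ledge with its foot at about scene (267,275), as predicted, and the jar is well clear. I'm lowering it.

```bash
python3 -m handwheel '[{"x":0,"y":0.001,"z":0.02,"wx":0,"wy":0,"wz":0},{"x":0,"y":0.001,"z":0.04,"wx":0,"wy":0,"wz":0},{"x":0,"y":0.001,"z":0.052,"wx":0,"wy":0,"wz":0},{"x":0,"y":0.001,"z":0.056,"wx":0,"wy":0,"wz":0},{"x":0,"y":0.001,"z":0.058,"wx":0,"wy":0,"wz":0},{"x":0,"y":0.001,"z":0.06,"wx":0,"wy":0,"wz":0},{"x":0,"y":0.001,"z":0.06,"wx":0,"wy":0,"wz":0},{"x":0,"y":0.001,"z":0.06,"wx":0,"wy":0,"wz":0}]'
```

```text
time: 5.97
position: [0.6063, 0.0284, 0.1315]
tool_rot: [2.116, 2.321, 0.002]
ft_force: [-0.3, -0.3, -0.9]
grip_width: 0.664
grip_force: 15.0
```

```bash
python3 -m handwheel '[{"x":0,"y":0,"z":0.001,"wx":0,"wy":0,"wz":0},{"x":0,"y":0,"z":0.002,"wx":0,"wy":0,"wz":0},{"x":0,"y":0,"z":0.003,"wx":0,"wy":0,"wz":0},{"x":0,"y":0,"z":0.003,"wx":0,"wy":0,"wz":0},{"x":0,"y":0,"z":0.003,"wx":0,"wy":0,"wz":0}]'
```

```text
time: 6.38
position: [0.6061, 0.0285, 0.1281]
tool_rot: [2.116, 2.322, 0.001]
ft_force: [0.5, -0.7, 1.4]
grip_width: 0.665
grip_force: 15.0
```

```bash
python3 -m handwheel '[{"x":0,"y":0,"z":0.001,"wx":0,"wy":0,"wz":0},{"x":0,"y":0,"z":0.001,"wx":0,"wy":0,"wz":0},{"x":0,"y":0,"z":0.001,"wx":0,"wy":0,"wz":0}]'; python3 -m handwheel '[{"x":0,"y":0,"z":0,"wx":0,"wy":0,"wz":0},{"x":0,"y":0,"z":0,"wx":0,"wy":0,"wz":0},{"x":0,"y":0,"z":0,"wx":0,"wy":0,"wz":0},{"x":0,"y":0,"z":0,"wx":0,"wy":0,"wz":0},{"x":0,"y":0,"z":0,"wx":0,"wy":0,"wz":0},{"x":0,"y":0,"z":0,"wx":0,"wy":0,"wz":0}]' 0.087; python3 go.py .605 .03 .25 5 / .5373 .2903 .2 14.8
```

```text
time: 6.63
position: [0.6063, 0.0285, 0.1279]
tool_rot: [2.116, 2.321, 0.002]
ft_force: [-1.3, 0.3, 7.7]
grip_width: 0.664
grip_force: 15.0
time: 7.13
position: [0.6055, 0.0285, 0.1263]
tool_rot: [-2.116, -2.322, 0.0]
ft_force: [-0.2, 0.6, -0.2]
grip_width: 0.975
grip_force: 0.0
t 7.13 p [0.6055 0.0285 0.1263] yaw_y 5.3 w 0.0848 gf 0.0 F [-0.2  0.6 -0.2] q [-0.6   0.33  0.62  1.7  -0.21  1.17  0.16]
row [   1.5   -0.4 -123.7] mm w [-0.   0.   0.3]
row [265.2 -44.8  50. ] mm w [ 0.   0.  -9.8]
```

```bash
python3 -m handwheel '[{"x":0,"y":0,"z":-0.03,"wx":0,"wy":0,"wz":0},{"x":0,"y":0,"z":-0.06,"wx":0,"wy":0,"wz":0},{"x":0,"y":0,"z":-0.095,"wx":0,"wy":0,"wz":0},{"x":0.03,"y":-0.005,"z":-0.1,"wx":0,"wy":0,"wz":-3},{"x":0.07,"y":-0.012,"z":-0.1,"wx":0,"wy":0,"wz":-6},{"x":0.11,"y":-0.019,"z":-0.1,"wx":0,"wy":0,"wz":-9.5},{"x":0.15,"y":-0.026,"z":-0.09,"wx":0,"wy":0,"wz":-9.5},{"x":0.19,"y":-0.033,"z":-0.08,"wx":0,"wy":0,"wz":-9.5},{"x":0.23,"y":-0.04,"z":-0.075,"wx":0,"wy":0,"wz":-9.5},{"x":0.265,"y":-0.046,"z":-0.07,"wx":0,"wy":0,"wz":-9.5}]' 0.045; python3 -m handwheel '[{"x":0,"y":0,"z":0,"wx":0,"wy":0,"wz":0},{"x":0,"y":0,"z":0,"wx":0,"wy":0,"wz":0},{"x":0,"y":0,"z":0,"wx":0,"wy":0,"wz":0}]';  python3 go.py .5373 .2903 .061 14.8
python3 - <<'E'
from bench import ctrl
import cv2,numpy as np
a=ctrl.get_image("scene")["image"][:,:,::-1]; b=ctrl.get_image("top")["image"][:,:,::-1]
q=lambda im,x,y:cv2.resize(im[y:y+75,x:x+100],(400,300),interpolation=cv2.INTER_CUBIC)
cv2.imwrite("pics/a3.png",np.vstack([np.hstack([q(a,320,283),q(a,215,230)]),np.hstack([q(a,185,105),q(b,485,235)])]))
E
```

```text
time: 7.97
position: [0.5337, 0.2911, 0.196]
tool_rot: [-1.914, -2.49, -0.0]
ft_force: [0.0, -0.2, -0.1]
grip_width: 0.522
grip_force: 0.0
time: 8.22
position: [0.5357, 0.2873, 0.1965]
tool_rot: [1.916, 2.488, -0.001]
ft_force: [-0.3, -1.1, 0.1]
grip_width: 0.518
grip_force: 0.0
t 8.22 p [0.5357 0.2873 0.1965] yaw_y 14.8 w 0.0451 gf 0.0 F [-0.3 -1.1  0.1] q [-0.93  0.26  0.47  1.61 -0.12  1.3  -0.18]
row [  2.6   2.4 135.4] mm w [-0.   0.1 -0. ]
```

View pics/a3.png

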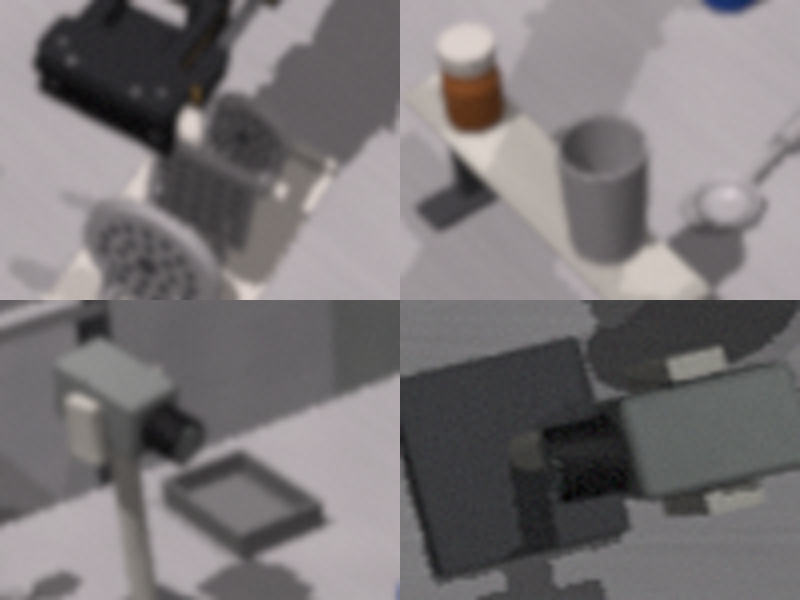

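The cup stands upright on the ledge at scene (366,278) in crop terms, with the jar untouched. I'm descending onto the plate.

```bash
python3 -m handwheel '[{"x":0.003,"y":0.002,"z":0.03,"wx":0,"wy":0,"wz":0},{"x":0.003,"y":0.002,"z":0.06,"wx":0,"wy":0,"wz":0},{"x":0.003,"y":0.002,"z":0.085,"wx":0,"wy":0,"wz":0},{"x":0.003,"y":0.002,"z":0.085,"wx":0,"wy":0,"wz":0},{"x":0.003,"y":0.002,"z":0.085,"wx":0,"wy":0,"wz":0}]';  python3 go.py .5373 .2903 .061 14.8
python3 - <<'E'
from bench import ctrl
import cv2,numpy as np
m=lambda n,k:np.mean([ctrl.get_image(n)["image"][:,:,::-1].astype(float) for _ in range(k)],0).astype(np.uint8)
a=m("scene",5)
q=lambda im,x,y,w,h:cv2.resize(im[y:y+h,x:x+w],(400,600),interpolation=cv2.INTER_CUBIC)
cv2.imwrite("pics/a4.png",np.hstack([q(a,195,107,50,75),q(a,325,285,72,108)]))
E
```

```text
time: 8.73
position: [0.5365, 0.2896, 0.111]
tool_rot: [-1.92, -2.487, 0.004]
ft_force: [0.4, 0.4, 0.6]
grip_width: 0.518
grip_force: 0.0
t 8.73 p [0.5365 0.2896 0.111 ] yaw_y 14.7 w 0.045 gf 0.0 F [0.4 0.4 0.6] q [-0.91  0.33  0.45  1.7  -0.16  1.14 -0.16]
row [ 0.6  1.  50. ] mm w [-0.1  0.1 -0.1]
```

View pics/a4.png

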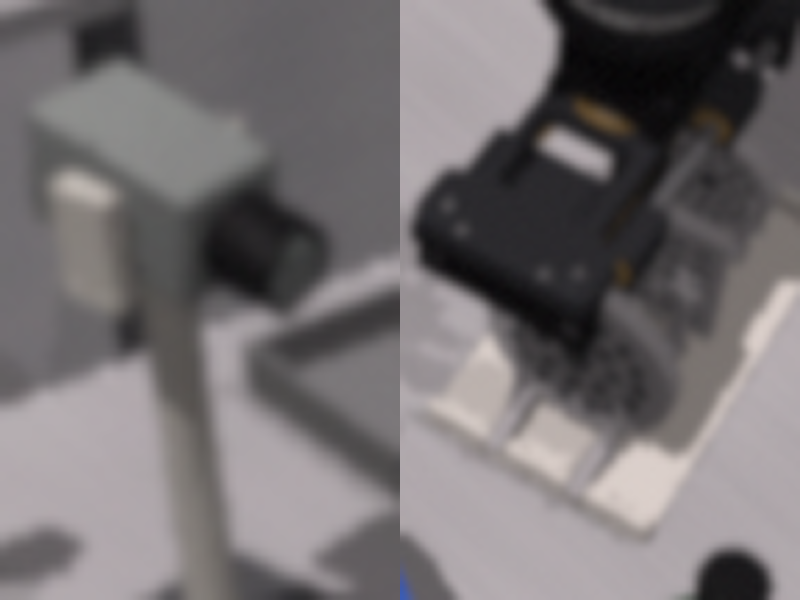

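The near finger is in front of the plate's outer face and the plate top is between the fingers. The left crop gives housing corners and the glass centre at scene (232.5,139.3). I'm refitting the lens and continuing down.

```bash
python3 -m handwheel '[{"x":0,"y":0.001,"z":0.02,"wx":0,"wy":0,"wz":0},{"x":0,"y":0.001,"z":0.035,"wx":0,"wy":0,"wz":0},{"x":0,"y":0.001,"z":0.047,"wx":0,"wy":0,"wz":0},{"x":0,"y":0.001,"z":0.047,"wx":0,"wy":0,"wz":0},{"x":0,"y":0.001,"z":0.047,"wx":0,"wy":0,"wz":0}]'
python3 -m handwheel '[{"x":0,"y":0,"z":0,"wx":0,"wy":0,"wz":0},{"x":0,"y":0,"z":0,"wx":0,"wy":0,"wz":0},{"x":0,"y":0,"z":0,"wx":0,"wy":0,"wz":0},{"x":0,"y":0,"z":0,"wx":0,"wy":0,"wz":0},{"x":0,"y":0,"z":0,"wx":0,"wy":0,"wz":0},{"x":0,"y":0,"z":0,"wx":0,"wy":0,"wz":0},{"x":0,"y":0,"z":0,"wx":0,"wy":0,"wz":0},{"x":0,"y":0,"z":0,"wx":0,"wy":0,"wz":0}]' 0 45; python3 go.py
python3 - <<'E'
from h import *
np.set_printoptions(precision=4,suppress=True)
def g(x,l): return x[:3]+R.from_euler("zy",[x[3],x[4]]).apply(l)
a=.028;F=-.034;B=-.124
S=[((0,0,0),(232.5,139.25)),((F,a,a),(228.75,126)),((F,-a,a),(217.5,132.6)),((B,-a,a),(199,120.1)),((B,a,a),(209.75,114.75)),((F,-a,-a),(218.75,144.2))]
Tt=[((0,0,0),(522,275.5)),((F,a,a),(545.5,285)),((F,-a,a),(539.5,260.5)),((B,-a,a),(583,250.5)),((B,a,a),(588,275))]
o=[("s",*i) for i in S]+[("t",*i) for i in Tt]
r=fit(g,o,[.37,-.5,.23,1.8,.25]);print(r.x,r.cost,"\n",r.fun.reshape(-1,2))
for p in(.0,.1,.2,.3):
    q=fit(lambda x,l:g([*x,p],l),o,[.37,-.5,.23,1.8]);print(p,q.x,q.cost)
print("scene only",fit(g,o[:6],[.37,-.45,.23,1.8,.2]).x,"top only z fixed", fit(lambda x,l:g([x[0],x[1],.235,x[2],x[3]],l),o[6:],[.37,-.45,1.8,.2]).x)
E
```

```text
time: 9.4
position: [0.5374, 0.2918, 0.0647]
tool_rot: [-1.917, -2.489, 0.001]
ft_force: [0.9, -0.1, 0.5]
grip_width: 0.516
grip_force: 0.0
time: 10.07
position: [0.5383, 0.2921, 0.0649]
tool_rot: [1.916, 2.489, 0.003]
ft_force: [2.5, 0.5, -0.6]
grip_width: 0.115
grip_force: 44.9
t 10.07 p [0.5383 0.2921 0.0649] yaw_y 14.8 w 0.01 gf 44.85365778180494 F [ 2.5  0.5 -0.6] q [-0.9   0.38  0.44  1.74 -0.18  1.06 -0.14]
[ 0.3769 -0.4494  0.2387  1.821  -0.1533] 9.108214066661473 
 [[-0.7429 -0.5915]
 [ 1.1955 -1.0384]
 [ 0.3903 -3.3785]
 [-1.6516  0.3229]
 [-0.0654  1.7562]
 [-0.9643  1.3967]
 [-0.3489 -0.0943]
 [ 0.3988  1.1151]
 [ 0.7412 -0.4067]
 [-0.9642 -0.4697]
 [-0.4183  1.0524]]
0.0 [ 0.3765 -0.4488  0.2408  1.7785] 11.244130238463903
0.1 [ 0.376  -0.4487  0.2414  1.7555] 14.465188641382035
0.2 [ 0.3757 -0.4484  0.2425  1.7322] 18.683724274846682
0.3 [ 0.3754 -0.4478  0.2439  1.7093] 23.848066467586584
scene only [ 0.3576 -0.4827  0.2186  1.8112 -0.1291] top only z fixed [ 0.3781 -0.4514  1.8413 -0.2266]
```

The plate is gripped at 10 mm. My Euler convention was wrong (extrinsic), so I'm refitting with the intrinsic one and lifting.

```bash
python3 -m handwheel '[{"x":0,"y":0,"z":-0.01,"wx":0,"wy":0,"wz":0},{"x":0,"y":0,"z":-0.03,"wx":0,"wy":0,"wz":0},{"x":0,"y":0,"z":-0.06,"wx":0,"wy":0,"wz":0},{"x":0,"y":0,"z":-0.09,"wx":0,"wy":0,"wz":0},{"x":0,"y":0,"z":-0.12,"wx":0,"wy":0,"wz":0},{"x":0,"y":0,"z":-0.15,"wx":0,"wy":0,"wz":0},{"x":0,"y":0,"z":-0.17,"wx":0,"wy":0,"wz":0},{"x":0,"y":0,"z":-0.17,"wx":0,"wy":0,"wz":0},{"x":0,"y":0,"z":-0.17,"wx":0,"wy":0,"wz":0}]'
python3 - <<'E'
from h import *
np.set_printoptions(precision=4,suppress=True)
def g(x,l): return x[:3]+R.from_euler("ZY",[x[3],x[4]]).apply(l)
a=.028;F=-.034;B=-.124
S=[((0,0,0),(232.5,139.25)),((F,a,a),(228.75,126)),((F,-a,a),(217.5,132.6)),((B,-a,a),(199,120.1)),((B,a,a),(209.75,114.75)),((F,-a,-a),(218.75,144.2))]
Tt=[((0,0,0),(522,275.5)),((F,a,a),(545.5,285)),((F,-a,a),(539.5,260.5)),((B,-a,a),(583,250.5)),((B,a,a),(588,275))]
o=[("s",*i) for i in S]+[("t",*i) for i in Tt]
r=fit(g,o,[.37,-.5,.23,1.8,.25]);print(r.x,r.cost,"\n",r.fun.reshape(-1,2))
for p in(.1,.2,.3):
    q=fit(lambda x,l:g([*x,p],l),o,[.37,-.5,.23,1.8]);print(p,q.x,q.cost)
print("scene only",fit(g,o[:6],[.37,-.45,.23,1.8,.2]).x)
x=R.from_euler("ZY",r.x[3:]).apply([1,0,0]);print(x,"target",r.x[:3]+.16*x)
E
python3 go.py
```

```text
time: 10.82
position: [0.5374, 0.2917, 0.2346]
tool_rot: [-1.917, -2.489, -0.001]
ft_force: [-0.0, -0.6, -3.6]
grip_width: 0.108
grip_force: 44.9
[ 0.3761 -0.4519  0.2335  1.7884  0.101 ] 7.130240962476515 
 [[-0.791   0.4591]
 [ 1.0055 -1.179 ]
 [-0.0842 -1.2407]
 [-1.6434  0.5507]
 [ 0.1448 -0.2414]
 [-0.4119  2.1481]
 [-0.194   0.4081]
 [ 0.1668  0.4793]
 [-0.4763 -1.2841]
 [-0.842  -0.2391]
 [ 1.0651  1.598 ]]
0.1 [ 0.3761 -0.4519  0.2336  1.7882] 7.130606537481686
0.2 [ 0.3756 -0.4556  0.2267  1.8056] 10.00722798194347
0.3 [ 0.3757 -0.458   0.2232  1.8196] 16.212700232240504
scene only [ 0.3109 -0.5663  0.1628  1.8546  0.1938]
[-0.2148  0.9714 -0.1008] target [ 0.3417 -0.2965  0.2174]
t 10.82 p [0.5374 0.2917 0.2346] yaw_y 14.8 w 0.0094 gf 44.869804137706524 F [-0.  -0.6 -3.6] q [-0.93  0.24  0.47  1.55 -0.11  1.37 -0.19]
```

```bash
cat > fin.py <<'E'
import sys
from h import *
from bench import ctrl
np.set_printoptions(precision=4,suppress=True)
c=np.array([.341,-.299,.2085]); lx=R.from_euler("ZY",[1.795,.14]).apply([1,0,0])
y=-lx; z=np.array([0,0,-1.]); z=z-(z@y)*y; z/=np.linalg.norm(z)
G=R.from_matrix(np.c_[np.cross(y,z),y,z]); tcp=c-.006*z
s=ctrl.get_state();p=s["position"];T=R.from_rotvec(s["tool_rot"])
print("t",s["time"],"p",p,"goal",tcp,"gf",s["grip_force"],"q",s["joint_positions"].round(2))
pts=[eval("["+a+"]") for a in sys.argv[1:]]+[None]
for v in pts:
    q=tcp if v is None else np.array(v); print("row",T.inv().apply(q-p)*1000,"w",np.degrees((T.inv()*G).as_rotvec()).round(1)); p=q;T=G
E
python3 fin.py .5,-.02,.27; python3 go.py .5 -.02 .27 -31
```

```text
t 10.8167 p [0.5374 0.2917 0.2346] goal [ 0.3408 -0.2982  0.2144] gf 44.869804137706524 q [-0.93  0.24  0.47  1.55 -0.11  1.37 -0.19]
row [-291.7565 -115.7435  -35.4871] w [-6.2 -6.5 91.8]
row [-217.0505  225.7691   87.9235] w [0. 0. 0.]
t 10.82 p [0.5374 0.2917 0.2346] yaw_y 14.8 w 0.0094 gf 44.869804137706524 F [-0.  -0.6 -3.6] q [-0.93  0.24  0.47  1.55 -0.11  1.37 -0.19]
row [-291.8 -115.7  -35.5] mm w [ 0.  -0.  45.8]
```

```bash
python3 -m handwheel '[{"x":-0.03,"y":-0.012,"z":-0.015,"wx":0,"wy":0,"wz":5},{"x":-0.06,"y":-0.024,"z":-0.03,"wx":0,"wy":0,"wz":10},{"x":-0.09,"y":-0.036,"z":-0.036,"wx":0,"wy":0,"wz":15},{"x":-0.12,"y":-0.048,"z":-0.036,"wx":0,"wy":0,"wz":20},{"x":-0.15,"y":-0.06,"z":-0.036,"wx":0,"wy":0,"wz":25},{"x":-0.18,"y":-0.072,"z":-0.036,"wx":0,"wy":0,"wz":30},{"x":-0.21,"y":-0.084,"z":-0.036,"wx":0,"wy":0,"wz":35},{"x":-0.24,"y":-0.096,"z":-0.036,"wx":0,"wy":0,"wz":40},{"x":-0.27,"y":-0.108,"z":-0.036,"wx":0,"wy":0,"wz":45},{"x":-0.292,"y":-0.116,"z":-0.036,"wx":0,"wy":0,"wz":48}]'; python3 fin.py .45,-.2,.26
```

```text
time: 11.65
position: [0.4977, -0.0235, 0.2681]
tool_rot: [-2.767, -1.485, 0.007]
ft_force: [-0.4, -0.2, -3.5]
grip_width: 0.114
grip_force: 44.9
t 11.65 p [ 0.4977 -0.0235  0.2681] goal [ 0.3408 -0.2982  0.2144] gf 44.868445728498045 q [-0.74 -0.05  0.71  1.77  0.04  1.42 -0.62]
row [-173.4621   57.8077    8.5787] w [-7.7 -2.8 43.5]
row [-128.2826   64.3945   55.0834] w [0. 0. 0.]
```

```bash
python3 -m handwheel '[{"x":-0.025,"y":0.008,"z":0.001,"wx":-1.1,"wy":-0.4,"wz":6.2},{"x":-0.05,"y":0.016,"z":0.002,"wx":-2.2,"wy":-0.8,"wz":12.4},{"x":-0.075,"y":0.024,"z":0.003,"wx":-3.3,"wy":-1.2,"wz":18.6},{"x":-0.1,"y":0.032,"z":0.005,"wx":-4.4,"wy":-1.6,"wz":24.8},{"x":-0.125,"y":0.04,"z":0.006,"wx":-5.5,"wy":-2,"wz":31},{"x":-0.15,"y":0.05,"z":0.007,"wx":-6.6,"wy":-2.4,"wz":37.3},{"x":-0.173,"y":0.058,"z":0.009,"wx":-7.7,"wy":-2.8,"wz":43.5},{"x":-0.173,"y":0.058,"z":0.009,"wx":-7.7,"wy":-2.8,"wz":43.5},{"x":-0.173,"y":0.058,"z":0.009,"wx":-7.7,"wy":-2.8,"wz":43.5}]'; python3 fin.py
```

```text
time: 12.4
position: [0.4524, -0.1971, 0.26]
tool_rot: [2.985, 0.345, 0.026]
ft_force: [0.9, 1.4, -3.3]
grip_width: 0.11
grip_force: 44.9
t 12.4 p [ 0.4524 -0.1971  0.26  ] goal [ 0.3408 -0.2982  0.2144] gf 44.87282866233727 q [-0.56 -0.17  0.75  1.86  0.24  1.35 -1.2 ]
row [-131.7928   66.0443   54.8593] w [-0.1 -0.1  0.3]
```

```bash
python3 -m handwheel '[{"x":-0.02,"y":0.01,"z":0.01,"wx":0,"wy":0,"wz":0},{"x":-0.04,"y":0.02,"z":0.02,"wx":0,"wy":0,"wz":0},{"x":-0.06,"y":0.03,"z":0.03,"wx":0,"wy":0,"wz":0},{"x":-0.08,"y":0.04,"z":0.04,"wx":0,"wy":0,"wz":0},{"x":-0.1,"y":0.05,"z":0.05,"wx":0,"wy":0,"wz":0},{"x":-0.12,"y":0.06,"z":0.055,"wx":0,"wy":0,"wz":0},{"x":-0.132,"y":0.066,"z":0.055,"wx":0,"wy":0,"wz":0},{"x":-0.132,"y":0.066,"z":0.055,"wx":0,"wy":0,"wz":0},{"x":-0.132,"y":0.066,"z":0.055,"wx":0,"wy":0,"wz":0},{"x":-0.132,"y":0.066,"z":0.055,"wx":0,"wy":0,"wz":0}]'; python3 fin.py
python3 - <<'E'
from bench import ctrl
from h import pr
import cv2,numpy as np
a=ctrl.get_image("scene")["image"][:,:,::-1];b=ctrl.get_image("top")["image"][:,:,::-1]
q=lambda im,x,y:cv2.resize(im[y:y+150,x:x+100],(400,600),interpolation=cv2.INTER_CUBIC)
cv2.imwrite("pics/a5.png",np.hstack([q(a,195,90),q(b,410,200)]))
print(pr("s",(.341,-.299,.2085)),pr("t",(.341,-.299,.2085)))
E
```

```text
time: 13.23
position: [0.3431, -0.2967, 0.2153]
tool_rot: [2.984, 0.35, 0.031]
ft_force: [0.6, -0.0, -3.0]
grip_width: 0.115
grip_force: 44.9
t 13.2333 p [ 0.3431 -0.2967  0.2153] goal [ 0.3408 -0.2982  0.2144] gf 44.87212446809281 q [-0.23 -0.29  0.68  2.03  0.3   1.26 -0.97]
row [-2.5136  0.7604  0.9718] w [-0.1 -0.3  0.5]
[269.49214384 162.06766128] [448.10240486 291.49567586]
```

View pics/a5.png

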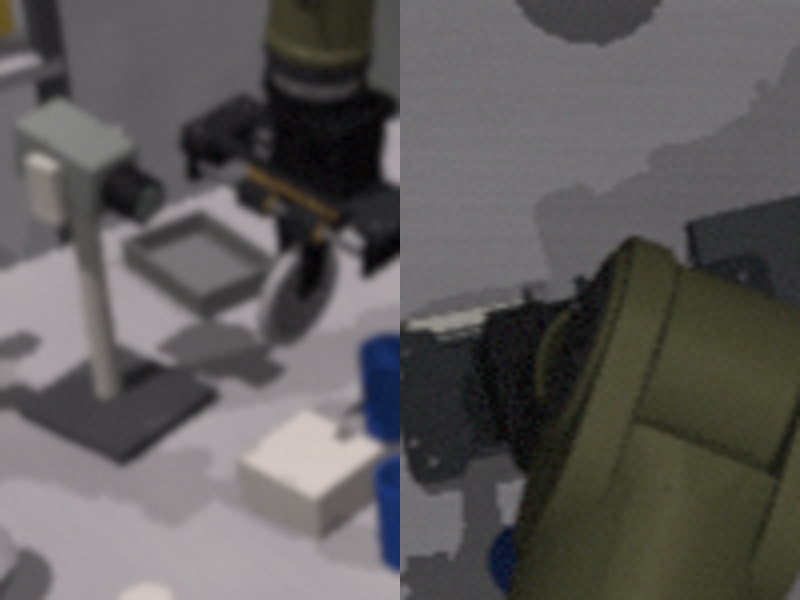

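Run:
```python
from h import *
a=.028;F=-.034;B=-.124
for p,x in((.1,[.3761,-.4519,.2336,1.788]),(.15,[.3758,-.4538,.23,1.797]),(.2,[.3756,-.4556,.2267,1.8056]),(.25,[.3756,-.457,.225,1.81])):
    g=lambda l:np.array(x[:3])+R.from_euler("ZY",[x[3],p]).apply(l)
    out=[]
    for s in(a,-a):
        d=pr("s",g((F,s,a)))-pr("s",g((B,s,a)));out+=[d.round(1),round(d[1]/d[0],3)]
    d=pr("s",g((0,0,0)))-pr("s",g((F,0,0)));v=pr("s",g((F,-a,-a)))-pr("s",g((F,-a,a)))
    print(p,*out,"barrel",d.round(1),d[1]/d[0],"vert",v, "foot", pr("s",g((0,0,0))))
print("meas .592, .676 ; vert (1.25,11.6)")
```

```text
0.1 [19.9 10.3] 0.518 [20.  10.7] 0.533 barrel [7.7 4.1] 0.5338875007368382 vert [ 0.93536509 14.99573965] foot [231.70689021 139.69763202]
0.15 [20.1 11.4] 0.569 [20.3 11.8] 0.582 barrel [7.7 4.5] 0.5823950121501491 vert [ 0.29146986 14.61332069] foot [231.57143306 140.43983637]
0.2 [20.2 12.5] 0.618 [20.5 12.9] 0.63 barrel [7.8 4.9] 0.6304954194886253 vert [-0.36103047 14.20551676] foot [231.41844084 141.11732053]
0.25 [20.3 13.6] 0.672 [20.6 14.1] 0.683 barrel [7.8 5.3] 0.6826083432652035 vert [-1.00859395 13.78594254] foot [231.23182825 141.41935188]
meas .592, .676 ; vert (1.25,11.6)
```

The plate hangs free with its centre at about scene (269,163), where predicted (269.5,162). I'm making a small final trim (pitch about 0.16), then settling and handing in.

```bash
python3 -m handwheel '[{"x":-0.001,"y":0,"z":0.002,"wx":-0.5,"wy":0,"wz":0},{"x":-0.002,"y":0,"z":0.004,"wx":-1,"wy":0,"wz":0},{"x":-0.002,"y":0,"z":0.004,"wx":-1,"wy":0,"wz":0},{"x":-0.002,"y":0,"z":0.004,"wx":-1,"wy":0,"wz":0},{"x":-0.002,"y":0,"z":0.004,"wx":-1,"wy":0,"wz":0},{"x":-0.002,"y":0,"z":0.004,"wx":-1,"wy":0,"wz":0},{"x":-0.002,"y":0,"z":0.004,"wx":-1,"wy":0,"wz":0},{"x":-0.002,"y":0,"z":0.004,"wx":-1,"wy":0,"wz":0},{"x":-0.002,"y":0,"z":0.004,"wx":-1,"wy":0,"wz":0},{"x":-0.002,"y":0,"z":0.004,"wx":-1,"wy":0,"wz":0}]'; python3 fin.py; python3 -c "
from bench import ctrl
print(abs(ctrl.get_state()['qd']).max()); print(ctrl.close_job())"
```

```text
time: 14.17
position: [0.3405, -0.299, 0.2117]
tool_rot: [2.966, 0.344, 0.034]
ft_force: [0.1, -0.1, -2.9]
grip_width: 0.11
grip_force: 44.9
t 14.1667 p [ 0.3405 -0.299   0.2117] goal [ 0.3408 -0.2982  0.2144] gf 44.87245176744182 q [-0.18 -0.29  0.65  2.05  0.31  1.24 -0.98]
row [ 0.4998 -0.2841 -2.774 ] w [ 1.  -0.3  0.4]
0.0012589541585160745
the job is handed in; nothing more can be done
None
```

I handed the job in at 14.2 s, with no verdict shown: the cup stands upright on the ledge, let go, and the large plate is held still about 16 cm before the lens; the least certain figure is the camera's tilt, which I estimated at about 0.16 rad.

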